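Reload the sample row in reverse

TASK

Move the four sample containers from the aluminium carrier into the white rack, in reverse order: the one that stood nearest the carrier's black loop goes into the pocket farthest from the rack's black loop, and so on along the row. Stand each one upright on the floor of its pocket without ever tipping one over.

Things in the scene. Friction and masses are not known exactly. Their poses are not given: they have to be found in the camera images.
- carrier: Aluminium plate, 70 x 250 x 12 mm, flat, fixed; the four containers stand on its top in adapters at y = +90, +30, -30, -90 mm (x = 0). Origin: centre of its underside; y along the row, z up. A flat black loop sticks out 30 mm beyond its +y end only. Bystanders (15 mm high dish nearer the robot, 70 mm beaker and 120 mm bottle beyond) stand clear of it and of the rack.
- rack: White plastic rack, 70 x 250 x 18 mm, lying flat, fixed, empty at the start. Four equal square pockets, 48 mm wide and 10 mm deep (floor 8 mm above the bench), at y = +90, +30, -30, -90 mm (x = 0). Origin: centre of its underside; y runs along the row, z up. A flat black carrying loop sticks out 30 mm beyond its +y end only.
- tube: Slim tall white plastic sample tube with a grey cap: round, 24 mm diameter, 75 mm high (cap the top 15 mm, same diameter). Stands upright; loose; origin at the centre of its underside, z up.
- jar: Wide low white jar: round, 40 mm diameter, 48 mm high (lid the top 14 mm, same diameter). Stands upright; loose; origin at the centre of its underside, z up.
- square: White square bottle: body 30 x 30 mm (sides along its x and y, which lie along the carrier's to within 2 degrees at the start), 50 mm high, then a neck and a round 23 mm cap, 72 mm high in all. Stands upright; loose; origin at the centre of its underside, z up.
- bottle: Round amber glass bottle: body 34 mm diameter and 42 mm high, sloping shoulder, black 20 mm cap, 64 mm high in all. Stands upright; loose; origin at the centre of its underside, z up.
- tube_adapter: Grey round ring around the foot of the tube, 46 mm outside, 28 mm bore. Fixed in the carrier for the episode; it marks where the tube stood at the start. 10 mm high, origin at the centre of its underside, which lies on the carrier's top. 
- jar_adapter: Grey round ring around the foot of the jar, 54 mm outside, 44 mm bore. Fixed in the carrier for the episode; it marks where the jar stood at the start. 10 mm high, origin at the centre of its underside, which lies on the carrier's top. 
- square_adapter: Grey square frame around the foot of the square bottle, 46 mm outside, 34 mm opening. Fixed in the carrier for the episode; it marks where the square bottle stood at the start. 10 mm high, origin at the centre of its underside, which lies on the carrier's top. 
- bottle_adapter: Grey round ring around the foot of the amber bottle, 46 mm outside, 38 mm bore. Fixed in the carrier for the episode; it marks where the amber bottle stood at the start. 10 mm high, origin at the centre of its underside, which lies on the carrier's top. 
Things that resemble listed ones, but are neither listed nor needed, are in the scene too. Leave any pink, purple or red look-alike of the square alone.

How it is judged:
By the outcome, as a careful person would: the job done as asked, in the order asked, and still so for the second after the job is handed in, with the robot touching nothing.
It also fails if it takes over 112 s, if anything falls off the work surface, if the arm or the gripper's body presses on something with over 40 N, if the wrist force passes 120 N, or if a joint passes its speed limit or range.

ROBOT

A 6-joint arm with a two-finger parallel gripper is mounted at the origin on the work surface. World frame = base frame: x ahead of the robot, y to its left, z up, the work surface at z = 0. Lengths are in m, angles in rad, forces in N, time in s.
With the tool pointing down it reaches from about 0.25 to 0.775 m from the base axis. Payload 4 kg.
Tool frame: the origin (TCP) lies on the centre line of the jaws, within the pads' length; the fingertips stand 25 mm ahead of it and the grasp point (between the pads) lies 6 mm ahead of it; z points along the fingers, y is the line along which they close (so a half turn about z gives the same grasp; the last joint's range is limited). The gripper opens to 94 mm and grips with 3 to 60 N. Pads are 16 mm wide; open, the fingers measure 119 mm over their backs; the gripper's body (75 mm by 177 mm) begins 78 mm behind the grasp point.
Start: joints at [-0.103, 0.087, 1.371, -0, 1.684, -0.103], TCP at [0.55, -0, 0.231] pointing down, gripper open.
Joint ranges: [-3.1, 3.1], [-0.76, 2.03], [0.27, 2.55], [-1.08, 4.22], [0.17, 2.65], [-2.57, 2.57]. Speed limits (rad/s): [2.79, 2.79, 3.14, 3.14, 3.14, 3.14].

INTERFACE

Orientations are given as [roll, pitch, yaw] about the fixed x, y, z axes, in that order (R = Rz(yaw) Ry(pitch) Rx(roll)).
In Python, from bench import robot, imaging gives the robot as it stands. The module is installed in compiled form; this text tells all that it offers.
- The arm moves only by the tool drive_tool, never from a script. Its argument "series" is a list of rows, each a list of 3 entries, a list of its own where there are three numbers: the finger opening in m, from 0 to 0.094, then the shift along the tool's x, y, z in m, then the turn, a rotation vector about the tool's x, y, z in rad. A call has 1 to 5 rows; each row is the pose to reach, as a shift and turn from the pose commanded when the call began, along the tool's axes at that moment; what a row does not reach only later rows make up. A row lasts 1/8 s, in which the tool goes at most 62.5 mm and 10.7 degrees, less where a joint would pass 70% of its speed; a pose out of reach is approached as far as the arm can. A call with a gripper value outside its range is refused whole. The fingers move at their own pace and stop on an object; the grip force is fixed at half the most. Time passes only in rows, so rows that repeat a pose let the fingers close. It gives the time, the measured TCP pose, the force, the opening and the grip force at its end, in the units of the state.
- robot.get_obs(): the state, without advancing time (a new reading comes with each control period).
- imaging.snapshot(name): name is "scene" or "side" or "wrist"; returns the picture (384x512x3 uint8, red, green, blue); there is no depth.
- imaging.get_calibration(name): a dict with "intrinsics" (3x3 intrinsics, pixels), "position" and "rotation" of the camera in the world. Camera axes: x right, y up, looking along -z (the intrinsics and any distortion apply to the point x, -y, -z); pixel columns grow to the right and rows downward; lengths in m; the calibration is good to about 2 mm. A picture is of the moment at which its call begins: read the wrist's pose just before it. get_calibration takes no time and is no camera call; for the wrist camera it gives the pose at the moment of the call.
- robot.close_job(): hands the job in; it is judged then, once.
The state is a dict: "time": time; "joint_positions": joint angles; "qvel": joint speeds; "joint_torque": joint torques, N m; "tool_pos": TCP position; "ee_rot": TCP orientation; "wrist_force": force on the tool from outside, world axes, zero at the start; "wrist_torque": the same for the moment, N m; "width": finger opening in m; "finger_force": force on a finger pad.
Only numpy, scipy, OpenCV 4.12 (cv2) and the standard library are available. Lean on these libraries where they do the work, as an engineer would, in place of code of your own. Each camera call takes 0.05 s, during which the arm holds its last target. There are 200 camera calls.

## Working session

There is one attempt and no reset: what is moved stays moved. The work goes in short steps, Python scripts to look and compute and a tool call to move; the robot and the scene stay as the last step left them, time stands still between calls to the robot, and variables do not carry over. Pictures are saved under pics/ and viewed, at most 14 in all, crops included, and the job is handed in when it is done.

Besides the shell and the picture viewer there is one more tool, called after "Emit:" as name(argument=value, ...), one argument or row to a line, values as JSON. drive_tool: Moves the arm, as the interface text tells. Its arguments: {"type":"object","properties":{"series":{"type":"array"}},"required":["series"]}

```bash
mkdir -p pics; ls; python3 - <<'E'
from bench import robot, imaging
import cv2, numpy as np
np.set_printoptions(precision=4,suppress=True)
o=robot.get_obs(); print(o)
for n in ("scene","side","wrist"):
    im=imaging.snapshot(n); cv2.imwrite(f"pics/{n}0.png",cv2.cvtColor(im,cv2.COLOR_RGB2BGR)); c=imaging.get_calibration(n); print(n,c)
E
```

```text
pics
{'time': 0.0, 'joint_positions': array([-0.1031,  0.0879,  1.3722,  0.    ,  1.6836, -0.1031]), 'qvel': array([-0.0009, -0.0031,  0.0003, -0.0019,  0.0005, -0.0016]), 'joint_torque': array([  0.0013, -34.0183, -30.2424,   0.0718,   0.033 ,  -0.0001]), 'tool_pos': array([0.5495, 0.0001, 0.2293]), 'ee_rot': array([-3.1395, -0.0003,  1.5708]), 'wrist_force': array([1.3511, 0.3026, 0.8419]), 'wrist_torque': array([ 0.0095, -0.0255,  0.0081]), 'finger_force': 0.0, 'width': 0.09376796831272843}
scene {'intrinsics': array([[395.9418,   0.    , 261.877 ],
       [  0.    , 395.9418, 189.2067],
       [  0.    ,   0.    ,   1.    ]]), 'position': array([ 0.9305, -0.5053,  0.5556]), 'rotation': array([0.8515, 0.0013, 0.5877])}
side {'intrinsics': array([[482.5374,   0.    , 249.1667],
       [  0.    , 482.5374, 194.181 ],
       [  0.    ,   0.    ,   1.    ]]), 'position': array([0.319 , 0.5767, 0.7157]), 'rotation': array([ 0.7757, -0.0112, -2.6895])}
wrist {'intrinsics': array([[283.1374,   0.    , 257.3628],
       [  0.    , 283.1374, 189.2554],
       [  0.    ,   0.    ,   1.    ]]), 'position': array([0.5507, 0.0844, 0.3858]), 'rotation': array([-0.2907,  0.001 , -0.0005])}
```

View pics/scene0.png

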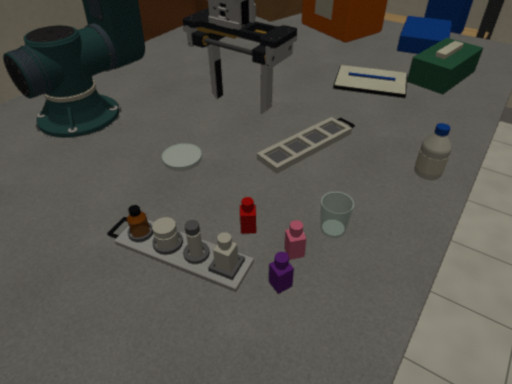

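View pics/side0.png

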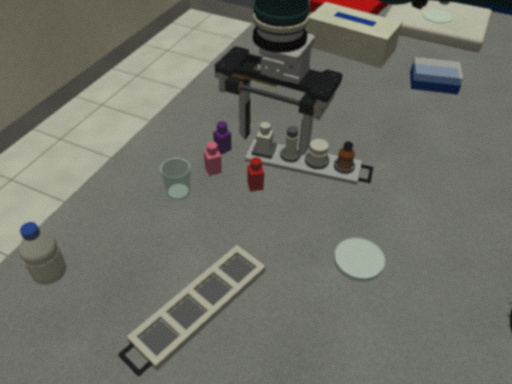

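View pics/wrist0.png

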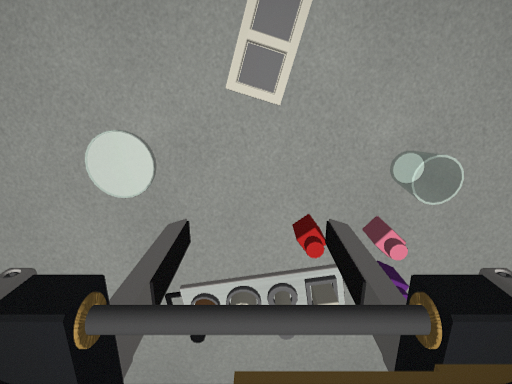

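```bash
cat > h.py <<'E'
import numpy as np, cv2
from scipy.spatial.transform import Rotation as Ro
from bench import robot, imaging
np.set_printoptions(precision=4,suppress=True)
def ray(cal,uv,z):
    "pixels -> points on plane z"
    uv=np.atleast_2d(np.asarray(uv,float)); K=np.asarray(cal["intrinsics"])
    d=np.c_[(uv[:,0]-K[0,2])/K[0,0],-(uv[:,1]-K[1,2])/K[1,1],-np.ones(len(uv))]
    d=d@Ro.from_euler("xyz",cal["rotation"]).as_matrix().T
    p=np.asarray(cal["position"]); return p+d*((z-p[2])/d[:,2])[:,None]
def proj(cal,P):
    q=(np.atleast_2d(P)-cal["position"])@Ro.from_euler("xyz",cal["rotation"]).as_matrix()
    K=cal["intrinsics"]; return np.c_[K[0,2]+K[0,0]*q[:,0]/-q[:,2],K[1,2]-K[1,1]*q[:,1]/-q[:,2]]
def shot(n,name):
    c=imaging.get_calibration(n); im=imaging.snapshot(n)
    bgr=cv2.cvtColor(im,cv2.COLOR_RGB2BGR); cv2.imwrite(f"pics/{name}.png",bgr); return c,bgr
E
python3 - <<'E'
from h import *
S=imaging.get_calibration("scene");D=imaging.get_calibration("side")
zs=[.076,.060,.087,.084]
a=[(135,210),(164,224),(192,225),(225,238)];b=[(348,147),(318,146),(292,131),(265,127)]
for z,u,v in zip(zs,a,b): print(z,ray(S,[u],z)[0],ray(D,[v],z)[0])
P=[(239,266),(212,289),(187,312),(158,336)]
Q=[(277,151),(298,140),(318,133),(333,127)]
p=ray(D,P,.011);q=ray(S,Q,.011);print(p,q)
for w in(p,q):
    d=w[-1]-w[0];print(np.linalg.norm(d),np.arctan2(-d[0],d[1]),w.mean(0))
print("loops",ray(S,[(118,228),(347,124)],.01),ray(D,[(369,173),(133,357)],.01))
print("dish,beaker,bott,red,pink,purple base",ray(D,[(360,258),(177,190),(45,270),(256,187),(213,172),(222,149)],0))
E
```

```text
0.076 [ 0.4733 -0.2174  0.076 ] [ 0.4639 -0.2044  0.076 ]
0.06 [ 0.5259 -0.2042  0.06  ] [ 0.5254 -0.1985  0.06  ]
0.087 [ 0.5876 -0.197   0.087 ] [ 0.5828 -0.1882  0.087 ]
0.084 [ 0.6478 -0.1876  0.084 ] [ 0.6406 -0.1787  0.084 ]
[[0.5517 0.1211 0.011 ]
 [0.5714 0.1846 0.011 ]
 [0.5867 0.2418 0.011 ]
 [0.6056 0.2991 0.011 ]] [[0.5393 0.1446 0.011 ]
 [0.5576 0.2115 0.011 ]
 [0.5838 0.2659 0.011 ]
 [0.6027 0.3116 0.011 ]]
0.18602307142672062 -0.29418312811891906 [0.5788 0.2117 0.011 ]
0.17864892589644993 -0.36289422728998194 [0.5708 0.2334 0.011 ]
loops [[ 0.4203 -0.2293  0.01  ]
 [ 0.6258  0.346   0.01  ]] [[ 0.4117 -0.2219  0.01  ]
 [ 0.6209  0.3451  0.01  ]]
dish,beaker,bott,red,pink,purple base [[ 0.3634 -0.0013  0.    ]
 [ 0.7588 -0.0019  0.    ]
 [ 0.8624  0.276   0.    ]
 [ 0.6148 -0.0838 -0.    ]
 [ 0.7183 -0.0839  0.    ]
 [ 0.7372 -0.1607  0.    ]]
```

Emit:
drive_tool(
  series=[
    [0.09,[0.05,0.01,0],[0,0,0]],
    [0.09,[0.1,0.02,0],[0,0,0]],
    [0.09,[0.15,0.02,0],[0,0,0]],
    [0.09,[0.15,0.02,0],[0,0,0]],
    [0.09,[0.15,0.02,0],[0,0,0]],
  ],
)

```text
time: 0.78
tool_pos: [0.5698, 0.1497, 0.23]
ee_rot: [-3.141, 0.001, 1.571]
wrist_force: [-0.8, -0.3, -1.2]
width: 0.0901
finger_force: 0.0
```

```bash
python3 - <<'E'
from h import *
shot("wrist","w_rack"); print(robot.get_obs()["tool_pos"])
np.save("cal_rack.npy",imaging.get_calibration("wrist"),allow_pickle=True)
E
```

```text
[0.57   0.1491 0.2302]
```

Emit:
drive_tool(
  series=[
    [0.09,[-0.06,-0.01,0],[0,0,0]],
    [0.09,[-0.12,-0.02,0],[0,0,0]],
    [0.09,[-0.18,-0.02,0],[0,0,0]],
    [0.09,[-0.24,-0.02,0],[0,0,0]],
    [0.09,[-0.3,-0.02,0],[0,0,0]],
  ],
)

```text
time: 1.45
tool_pos: [0.549, -0.1535, 0.2308]
ee_rot: [3.141, 0.001, 1.568]
wrist_force: [0.5, 0.6, -0.5]
width: 0.0901
finger_force: 0.0
```

Emit:
drive_tool(
  series=[
    [0.09,[-0.06,0,0],[0,0,0]],
    [0.09,[-0.12,0,0],[0,0,0]],
    [0.09,[-0.14,0,0],[0,0,0]],
    [0.09,[-0.14,0,0],[0,0,0]],
    [0.09,[-0.14,0,0],[0,0,0]],
  ],
)

```text
time: 2.08
tool_pos: [0.55, -0.2888, 0.2308]
ee_rot: [3.141, -0.001, 1.572]
wrist_force: [-0.2, -0.1, -0.6]
width: 0.0903
finger_force: 0.0
```

```bash
python3 - <<'E'
from h import *
shot("wrist","w_car"); print(robot.get_obs()["tool_pos"])
np.save("cal_car.npy",imaging.get_calibration("wrist"),allow_pickle=True)
E
```

```text
[ 0.5502 -0.2885  0.2309]
```

View pics/w_rack.png

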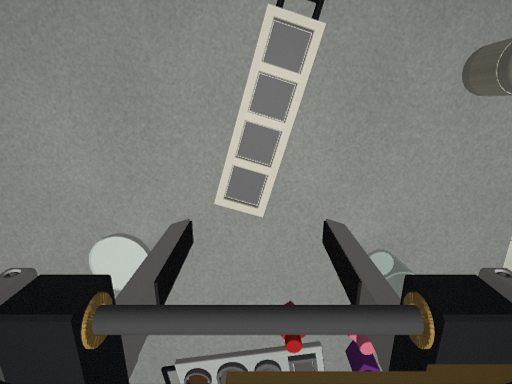

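View pics/w_car.png

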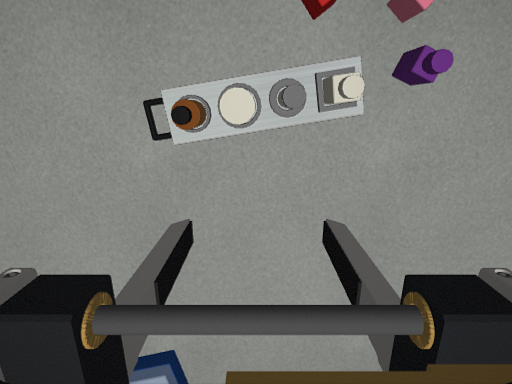

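```bash
python3 - <<'E'
from h import *
for nm,z,box,loop in(("rack",.018,(195,0,335,225),(.622,.346)),("car",.012,(150,45,375,150),(.415,-.225))):
    cal=np.load(f"cal_{nm}.npy",allow_pickle=True).item(); im=cv2.imread(f"pics/w_{nm}.png")
    x0,y0,x1,y1=box; m=np.zeros(im.shape[:2],np.uint8)
    m[y0:y1,x0:x1]=(im[y0:y1,x0:x1].min(2)>138)*255
    m=cv2.morphologyEx(m,cv2.MORPH_OPEN,np.ones((3,3)))
    cs,h=cv2.findContours(m,cv2.RETR_CCOMP,cv2.CHAIN_APPROX_NONE)
    i=max(range(len(cs)),key=lambda k:cv2.contourArea(cs[k])); c=cs[i]
    print(nm,cv2.contourArea(c),cv2.boundingRect(c))
    w=ray(cal,c[:,0],z)[:,:2]; r=cv2.minAreaRect((w*1000).astype(np.float32)); print("rect",r)
    bp=cv2.boxPoints(r)/1000
    l=max([(bp[0]-bp[1]),(bp[1]-bp[2])],key=np.linalg.norm); l/=np.linalg.norm(l)
    C=np.array(r[0])/1000
    if l@(np.array(loop)-C)<0:l=-l
    print("C",C,"ydir",l,"yaw deg",np.degrees(np.arctan2(-l[0],l[1])))
    for k in(.09,.03,-.03,-.09):print(k,C+k*l)
    for k in range(len(cs)):
        if h[0][k][3]==i and cv2.contourArea(cs[k])>300:
            M=cv2.moments(cs[k]);u=(M['m10']/M['m00'],M['m01']/M['m00']);print("hole",u,ray(cal,[u],z)[0],ray(cal,[u],.008)[0],cv2.contourArea(cs[k]))
cal=np.load("cal_car.npy",allow_pickle=True).item()
# tops
for n,u,z in(("bottle",(181,115),.076),("jar",(238,104),.06),("tube",(292,97),.087),("square",(351,87),.084)):print(n,ray(cal,[u],z)[0])
E
```

```text
rack 11467.0 (214, 4, 112, 213)
rect ((580.0729370117188, 212.90032958984375), (252.69813537597656, 72.01670837402344), 73.29584503173828)
C [0.5801 0.2129] ydir [0.2874 0.9578] yaw deg -16.704168
0.09 [0.6059 0.2991]
0.03 [0.5887 0.2416]
-0.03 [0.5715 0.1842]
-0.09 [0.5542 0.1267]
hole (245.53559807366912, 186.56058831185734) [0.5549 0.1269 0.018 ] [0.5544 0.124  0.008 ] 1280.5
hole (258.2720852147736, 143.93516267222415) [0.5722 0.1844 0.018 ] [0.5722 0.183  0.008 ] 1439.5
hole (272.43300951224444, 96.34871483505363) [0.5897 0.243  0.018 ] [0.5902 0.2432 0.008 ] 1647.0
hole (287.69002123142246, 44.96747346072186) [0.6069 0.3005 0.018 ] [0.6078 0.3023 0.008 ] 1962.5
car 11092.5 (161, 56, 204, 89)
rect ((559.6817626953125, -200.53448486328125), (252.33206176757812, 69.32351684570312), 9.113326072692871)
C [ 0.5597 -0.2005] ydir [-0.9874 -0.1584] yaw deg 99.11333
0.09 [ 0.4708 -0.2148]
0.03 [ 0.5301 -0.2053]
-0.03 [ 0.5893 -0.1958]
-0.09 [ 0.6485 -0.1863]
hole (190.96062052505965, 113.381861575179) [ 0.4663 -0.215   0.012 ] [ 0.4654 -0.2151  0.008 ] 1257.0
hole (239.01047443006777, 105.07917436845348) [ 0.528  -0.2047  0.012 ] [ 0.5277 -0.2047  0.008 ] 1623.0
hole (287.15960912052117, 97.3401194353963) [ 0.5888 -0.1953  0.012 ] [ 0.5892 -0.1952  0.008 ] 1228.0
hole (331.7754901960784, 89.67030812324928) [ 0.6444 -0.1861  0.012 ] [ 0.6454 -0.1859  0.008 ] 1190.0
bottle [ 0.47   -0.2148  0.076 ]
jar [ 0.5298 -0.2035  0.06  ]
tube [ 0.5861 -0.1967  0.087 ]
square [ 0.6456 -0.187   0.084 ]
```

Emit:
drive_tool(
  series=[
    [0.08,[0.02,-0.02,0.02],[0,0,0.18]],
    [0.08,[0.04,-0.04,0.04],[0,0,0.36]],
    [0.08,[0.06,-0.06,0.06],[0,0,0.54]],
    [0.08,[0.0735,-0.0795,0.08],[0,0,0.72]],
    [0.08,[0.0735,-0.0795,0.08],[0,0,0.9]],
  ],
)

```text
time: 2.75
tool_pos: [0.4684, -0.2129, 0.1486]
ee_rot: [-3.137, 0.001, 0.668]
wrist_force: [0.3, 0.1, 0.4]
width: 0.0798
finger_force: 0.0
```

Emit:
drive_tool(
  series=[
    [0.08,[0,0,0],[0,0,0.18]],
    [0.08,[0,0,0],[0,0,0.36]],
    [0.08,[0,0,0],[0,0,0.512]],
    [0.08,[0,0,0],[0,0,0.512]],
    [0.08,[0,0,0],[0,0,0.512]],
  ],
)

```text
time: 3.38
tool_pos: [0.4707, -0.2156, 0.1508]
ee_rot: [3.141, -0.0, 0.162]
wrist_force: [-0.4, -0.1, 0.7]
width: 0.0803
finger_force: 0.0
```

```bash
cat >> h.py <<'E'
def to(x,y,z,ang=None):
    "shift (tool axes) and turn to a world TCP position, closing-axis angle in deg"
    o=robot.get_obs(); R=Ro.from_euler("xyz",o["ee_rot"]); d=np.array([x,y,z])-o["tool_pos"]
    a=np.degrees(np.arctan2(R.as_matrix()[1,1],R.as_matrix()[0,1]))
    print("at",o["tool_pos"],"ang",a,"shift",R.inv().apply(d),"turn z",0 if ang is None else -np.radians(ang-a),"q6",o["joint_positions"][5],"w",o["width"],"f",o["finger_force"])
E
python3 - <<'E'
from h import *
to(.4705,-.2148,.051,-80.9)
E
```

```text
at [ 0.4707 -0.2156  0.1508] ang -80.69421010811232 shift [-0.0001 -0.0008  0.0998] turn z 0.0035917111807633618 q6 0.869199980746828 w 0.08029652660861501 f 0.0
```

Emit:
drive_tool(
  series=[
    [0.08,[0,0,0.03],[0,0,0]],
    [0.08,[0,0,0.06],[0,0,0]],
    [0.08,[0,0,0.085],[0,0,0]],
    [0.07,[0,0,0.1],[0,0,0]],
    [0.06,[0,0,0.1],[0,0,0]],
  ],
)

```text
time: 4.0
tool_pos: [0.4699, -0.216, 0.0495]
ee_rot: [-3.14, 0.002, 0.16]
wrist_force: [-0.1, 0.2, 0.2]
width: 0.0634
finger_force: 0.0
```

Emit:
drive_tool(
  series=[
    [0.05,[0,0,0],[0,0,0]],
    [0.04,[0,0,0],[0,0,0]],
    [0.03,[0,0,0],[0,0,0]],
    [0.02,[0,0,0],[0,0,0]],
    [0.02,[0,0,0],[0,0,0]],
  ],
)

```text
time: 4.62
tool_pos: [0.471, -0.2166, 0.0514]
ee_rot: [3.141, -0.001, 0.159]
wrist_force: [0.2, 0.5, 6.0]
width: 0.0332
finger_force: 30.0
```

Emit:
drive_tool(
  series=[
    [0.02,[0,0,-0.01],[0,0,0]],
    [0.02,[0,0,-0.04],[0,0,0]],
    [0.02,[0,0,-0.08],[0,0,0]],
    [0.02,[0,0,-0.12],[0,0,0]],
    [0.02,[0,0,-0.12],[0,0,0]],
  ],
)

```text
time: 5.25
tool_pos: [0.4723, -0.2177, 0.1746]
ee_rot: [3.136, -0.006, 0.159]
wrist_force: [-0.4, 0.7, -0.9]
width: 0.0333
finger_force: 30.0
```

Emit:
drive_tool(
  series=[
    [0.02,[0.01,-0.025,0],[0,0,-0.08]],
    [0.02,[0.03,-0.07,0],[0,0,-0.24]],
    [0.02,[0.05,-0.12,0],[0,0,-0.4]],
    [0.02,[0.07,-0.165,0],[0,0,-0.56]],
    [0.02,[0.09,-0.21,0],[0,0,-0.72]],
  ],
)

```text
time: 5.88
tool_pos: [0.5253, 0.0066, 0.1682]
ee_rot: [-3.139, 0.002, 0.884]
wrist_force: [0.2, -0.1, -1.3]
width: 0.0333
finger_force: 30.0
```

```bash
python3 - <<'E'
from h import *
to(.5545,.1268,.17,-16.7)
E
```

```text
at [0.5253 0.0066 0.1682] ang -39.35677095626658 shift [ 0.1114 -0.0537 -0.0019] turn z -0.395435251057076 q6 0.5917452321449299 w 0.03327066932461813 f 29.998230636119843
```

Emit:
drive_tool(
  series=[
    [0.02,[0.04,-0.02,0],[0,0,-0.16]],
    [0.02,[0.08,-0.04,0],[0,0,-0.32]],
    [0.02,[0.11,-0.053,0],[0,0,-0.395]],
    [0.02,[0.11,-0.053,0],[0,0,-0.395]],
    [0.02,[0.11,-0.053,0],[0,0,-0.395]],
  ],
)

```text
time: 6.5
tool_pos: [0.5548, 0.123, 0.1689]
ee_rot: [-3.139, 0.002, 1.273]
wrist_force: [0.6, 0.1, -1.0]
width: 0.0334
finger_force: 30.0
```

```bash
python3 - <<'E'
from h import *
to(.5545,.1268,.047,-16.7)
E
```

```text
at [0.5548 0.123  0.1689] ang -17.055875995668014 shift [ 0.0038 -0.0011  0.1219] turn z -0.006211207853219936 q6 0.41649288513818156 w 0.033427891501409256 f 29.999695122241974
```

Emit:
drive_tool(
  series=[
    [0.02,[0.0035,-0.001,0.04],[0,0,0]],
    [0.02,[0.0035,-0.001,0.08],[0,0,0]],
    [0.02,[0.0035,-0.001,0.1],[0,0,0]],
    [0.02,[0.0035,-0.001,0.113],[0,0,0]],
    [0.02,[0.0035,-0.001,0.118],[0,0,0]],
  ],
)

```text
time: 7.12
tool_pos: [0.5553, 0.1263, 0.0519]
ee_rot: [-3.141, 0.001, 1.272]
wrist_force: [-0.2, -0.2, -0.3]
width: 0.0337
finger_force: 30.0
```

Emit:
drive_tool(
  series=[
    [0.02,[0,0,0.001],[0,0,0]],
    [0.02,[0,0,0.002],[0,0,0]],
    [0.02,[0,0,0.003],[0,0,0]],
    [0.02,[0,0,0.003],[0,0,0]],
  ],
)

```text
time: 7.62
tool_pos: [0.5558, 0.1273, 0.0498]
ee_rot: [3.141, -0.0, 1.274]
wrist_force: [-0.4, 0.0, -1.4]
width: 0.0335
finger_force: 30.0
```

```bash
python3 - <<'E'
from h import *
to(.5545,.1268,.047,-16.7);shot("side","s1");a,b=shot("wrist","w1")
im=np.hstack([cv2.imread("pics/s1.png")[180:384,80:380],b[100:304,110:410]]);cv2.imwrite("pics/c1.png",im)
E
```

```text
at [0.5558 0.1273 0.0498] ang -17.01006139485473 shift [-0.0009 -0.0011  0.0028] turn z -0.005411592223541266 q6 0.42268159521071647 w 0.03346617570558002 f 29.99975234270096
```

View pics/c1.png

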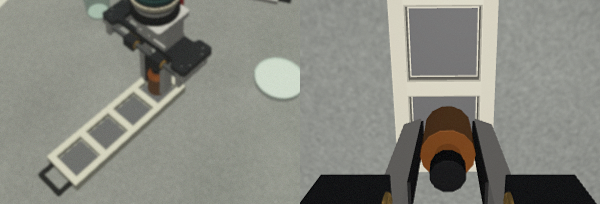

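The bottle hangs upright over the end pocket, centred sideways (cap at about (447,170) in the right half). I'll lower it the rest of the way and release.

Emit:
drive_tool(
  series=[
    [0.02,[-0.001,-0.001,0.001],[0,0,0]],
    [0.02,[-0.001,-0.001,0.0015],[0,0,0]],
    [0.02,[-0.001,-0.001,0.002],[0,0,0]],
    [0.02,[-0.001,-0.001,0.0025],[0,0,0]],
  ],
)

```text
time: 8.22
tool_pos: [0.5543, 0.1265, 0.0474]
ee_rot: [-3.142, 0.0, 1.274]
wrist_force: [-2.0, 0.3, 3.5]
width: 0.0338
finger_force: 30.0
```

Emit:
drive_tool(
  series=[
    [0.02,[0,0,0.0005],[0,0,0]],
    [0.02,[0,0,0.001],[0,0,0]],
    [0.04,[0,0,0.001],[0,0,0]],
    [0.05,[0,0,0.001],[0,0,0]],
    [0.06,[0,0,0.001],[0,0,0]],
  ],
)

```text
time: 8.85
tool_pos: [0.5543, 0.1266, 0.0456]
ee_rot: [-3.141, 0.0, 1.274]
wrist_force: [-0.3, 0.6, -1.2]
width: 0.0567
finger_force: 0.0
```

Emit:
drive_tool(
  series=[
    [0.06,[0,0,-0.03],[0,0,0]],
    [0.07,[0,0,-0.08],[0,0,0]],
    [0.08,[-0.02,0.005,-0.12],[0,0,0.06]],
    [0.08,[-0.06,0.013,-0.12],[0,0,0.22]],
    [0.08,[-0.11,0.024,-0.12],[0,0,0.38]],
  ],
)

```text
time: 9.48
tool_pos: [0.5455, 0.0139, 0.1668]
ee_rot: [3.14, -0.001, 0.891]
wrist_force: [0.2, -1.5, -0.7]
width: 0.08
finger_force: 0.0
```

```bash
python3 - <<'E'
from h import *
to(.530,-.2045,.15,-80.9)
E
```

```text
at [0.5455 0.0139 0.1668] ang -38.97025572685101 shift [-0.1796  0.1253  0.0168] turn z 0.7318120920856866 q6 0.601682575407677 w 0.07995000949233579 f 0.0
```

Emit:
drive_tool(
  series=[
    [0.08,[-0.045,0.03,0.005],[0,0,0.16]],
    [0.08,[-0.09,0.062,0.01],[0,0,0.32]],
    [0.08,[-0.135,0.094,0.015],[0,0,0.48]],
    [0.08,[-0.18,0.1255,0.017],[0,0,0.64]],
    [0.08,[-0.18,0.1255,0.017],[0,0,0.732]],
  ],
)

```text
time: 10.1
tool_pos: [0.5293, -0.2085, 0.1481]
ee_rot: [3.141, 0.001, 0.153]
wrist_force: [0.2, 0.3, 0.1]
width: 0.0796
finger_force: 0.0
```

Emit:
drive_tool(
  series=[
    [0.08,[0,0,0],[0,0,0]],
  ],
)

```text
time: 10.22
tool_pos: [0.53, -0.2052, 0.1486]
ee_rot: [-3.141, 0.0, 0.161]
wrist_force: [0.8, 0.2, 0.3]
width: 0.0799
finger_force: 0.0
```

```bash
python3 - <<'E'
from h import *
to(.530,-.2045,.051,-80.9)
E
```

```text
at [ 0.53   -0.2052  0.1486] ang -80.74677468100677 shift [ 0.0002 -0.0007  0.0976] turn z 0.002674286313850575 q6 0.9399244505016562 w 0.07987602501966712 f 0.0
```

Emit:
drive_tool(
  series=[
    [0.08,[0,0,0.03],[0,0,0]],
    [0.08,[0,0,0.06],[0,0,0]],
    [0.08,[0,0,0.085],[0,0,0]],
    [0.07,[0,0,0.0975],[0,0,0]],
    [0.06,[0,0,0.0975],[0,0,0]],
  ],
)

```text
time: 10.85
tool_pos: [0.5299, -0.2038, 0.0508]
ee_rot: [-3.141, 0.001, 0.163]
wrist_force: [0.7, -0.6, -0.4]
width: 0.0634
finger_force: 0.0
```

Emit:
drive_tool(
  series=[
    [0.05,[0,0,0],[0,0,0]],
    [0.04,[0,0,0],[0,0,0]],
    [0.03,[0,0,0],[0,0,0]],
    [0.03,[0,0,0],[0,0,0]],
    [0.03,[0,0,0],[0,0,0]],
  ],
)

```text
time: 11.48
tool_pos: [0.531, -0.2051, 0.0528]
ee_rot: [3.14, -0.002, 0.162]
wrist_force: [0.0, -0.3, 5.4]
width: 0.0393
finger_force: 30.0
```

Emit:
drive_tool(
  series=[
    [0.03,[0,0,-0.01],[0,0,0]],
    [0.03,[0,0,-0.04],[0,0,0]],
    [0.03,[0,0,-0.08],[0,0,0]],
    [0.03,[0,0,-0.12],[0,0,0]],
    [0.03,[0,0,-0.12],[0,0,0]],
  ],
)

```text
time: 12.1
tool_pos: [0.5318, -0.2053, 0.1753]
ee_rot: [3.138, -0.006, 0.162]
wrist_force: [0.6, -0.3, -1.6]
width: 0.0399
finger_force: 30.0
```

Emit:
drive_tool(
  series=[
    [0.03,[0.006,-0.025,0],[0,0,-0.08]],
    [0.03,[0.018,-0.07,0],[0,0,-0.24]],
    [0.03,[0.032,-0.12,0],[0,0,-0.4]],
    [0.03,[0.046,-0.17,0],[0,0,-0.56]],
    [0.03,[0.06,-0.22,0],[0,0,-0.72]],
  ],
)

```text
time: 12.72
tool_pos: [0.5525, 0.0239, 0.1686]
ee_rot: [-3.138, 0.003, 0.887]
wrist_force: [0.6, 0.5, -1.3]
width: 0.0396
finger_force: 30.0
```

```bash
python3 - <<'E'
from h import *
to(.572,.1843,.17,-16.7)
E
```

```text
at [0.5525 0.0239 0.1686] ang -39.18977958982651 shift [ 0.1366 -0.0862 -0.0015] turn z -0.39252070189029237 q6 0.6247403298976069 w 0.03962929611266293 f 29.997455924749374
```

Emit:
drive_tool(
  series=[
    [0.03,[0.045,-0.028,0],[0,0,-0.13]],
    [0.03,[0.09,-0.057,0],[0,0,-0.26]],
    [0.03,[0.135,-0.085,0],[0,0,-0.39]],
    [0.03,[0.135,-0.085,0],[0,0,-0.39]],
    [0.03,[0.135,-0.085,0],[0,0,-0.39]],
  ],
)

```text
time: 13.35
tool_pos: [0.5731, 0.1801, 0.1691]
ee_rot: [-3.138, 0.003, 1.272]
wrist_force: [-0.9, 0.0, -1.7]
width: 0.0396
finger_force: 30.0
```

```bash
python3 - <<'E'
from h import *
to(.572,.1843,.048,-16.7)
E
```

```text
at [0.5731 0.1801 0.1691] ang -17.14281986883256 shift [ 0.0041 -0.0019  0.1211] turn z -0.0077286647043776175 q6 0.5096355243861993 w 0.03963927276532679 f 29.999320060014725
```

Emit:
drive_tool(
  series=[
    [0.03,[0.004,-0.002,0.04],[0,0,0]],
    [0.03,[0.004,-0.002,0.075],[0,0,0]],
    [0.03,[0.004,-0.002,0.095],[0,0,0]],
    [0.03,[0.004,-0.002,0.105],[0,0,0]],
    [0.03,[0.004,-0.002,0.105],[0,0,0]],
  ],
)

```text
time: 13.98
tool_pos: [0.573, 0.1837, 0.0657]
ee_rot: [-3.14, 0.001, 1.27]
wrist_force: [-1.0, 0.2, -0.6]
width: 0.0395
finger_force: 30.0
```

```bash
python3 - <<'E'
from h import *
to(.572,.1843,.048,-16.7);shot("wrist","w2")
E
```

```text
at [0.573  0.1837 0.0657] ang -17.226210655406163 shift [ 0.0002 -0.0011  0.0177] turn z -0.00918410849591486 q6 0.5168838965704586 w 0.039466693055507394 f 29.999291449785233
```

View pics/w2.png

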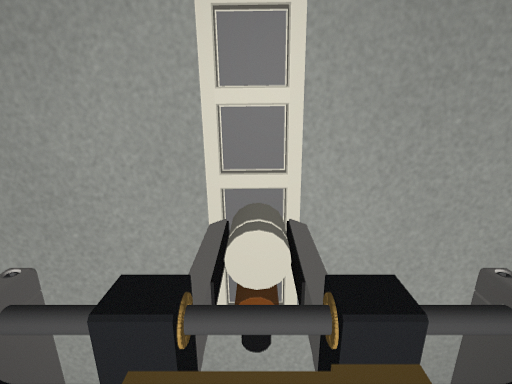

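The jar is upright between the fingers over the second pocket: the lid is at (258,253) and the pocket centreline near u=255, so it sits about 1 mm too far right.

Emit:
drive_tool(
  series=[
    [0.03,[0,-0.001,0.004],[0,0,0]],
    [0.03,[0,-0.001,0.008],[0,0,0]],
    [0.03,[0,-0.001,0.011],[0,0,0]],
    [0.03,[0,-0.001,0.013],[0,0,0]],
    [0.03,[0,-0.001,0.015],[0,0,0]],
  ],
)

```text
time: 14.65
tool_pos: [0.5725, 0.1852, 0.0514]
ee_rot: [3.141, -0.0, 1.272]
wrist_force: [-0.0, -0.4, -1.3]
width: 0.0395
finger_force: 30.0
```

Emit:
drive_tool(
  series=[
    [0.03,[0,0,0.0005],[0,0,0]],
    [0.03,[0,0,0.001],[0,0,0]],
    [0.03,[0,0,0.0015],[0,0,0]],
    [0.03,[0,0,0.002],[0,0,0]],
  ],
)

```text
time: 15.15
tool_pos: [0.5726, 0.1852, 0.0496]
ee_rot: [3.141, -0.0, 1.272]
wrist_force: [0.3, 0.6, -1.2]
width: 0.0397
finger_force: 30.0
```

Emit:
drive_tool(
  series=[
    [0.03,[0,0,0.0005],[0,0,0]],
    [0.03,[0,0,0.001],[0,0,0]],
    [0.03,[0,0,0.0015],[0,0,0]],
    [0.03,[0,0,0.002],[0,0,0]],
  ],
)

```text
time: 15.65
tool_pos: [0.5725, 0.1852, 0.0488]
ee_rot: [3.141, -0.0, 1.272]
wrist_force: [-4.3, -0.8, 7.6]
width: 0.0395
finger_force: 30.0
```

Emit:
drive_tool(
  series=[
    [0.045,[0,0,0],[0,0,0]],
    [0.055,[0,0,0],[0,0,0]],
    [0.065,[0,0,0],[0,0,0]],
    [0.07,[0,0,-0.01],[0,0,0]],
    [0.08,[0,0,-0.04],[0,0,0]],
  ],
)

```text
time: 16.27
tool_pos: [0.5712, 0.1849, 0.0862]
ee_rot: [-3.138, 0.002, 1.272]
wrist_force: [-0.2, -0.5, 0.1]
width: 0.0771
finger_force: 0.0
```

Emit:
drive_tool(
  series=[
    [0.08,[0,0,-0.05],[0,0,0]],
    [0.08,[-0.02,0.005,-0.09],[0,0,0.06]],
    [0.08,[-0.06,0.013,-0.09],[0,0,0.22]],
    [0.08,[-0.11,0.024,-0.09],[0,0,0.38]],
    [0.08,[-0.16,0.035,-0.09],[0,0,0.54]],
  ],
)

```text
time: 16.9
tool_pos: [0.5588, 0.0207, 0.1786]
ee_rot: [3.14, -0.001, 0.727]
wrist_force: [1.4, -0.1, -0.2]
width: 0.0801
finger_force: 0.0
```

```bash
python3 - <<'E'
from h import *
to(.588,-.196,.17,-80.9)
E
```

```text
at [0.5588 0.0207 0.1786] ang -48.32563758003627 shift [-0.1223  0.1813  0.0087] turn z 0.568529875966275 q6 0.7791630663442533 w 0.08008846535305054 f 0.0
```

Emit:
drive_tool(
  series=[
    [0.07,[-0.03,0.045,0],[0,0,0.15]],
    [0.07,[-0.06,0.09,0],[0,0,0.3]],
    [0.07,[-0.09,0.135,0],[0,0,0.45]],
    [0.07,[-0.1225,0.181,0],[0,0,0.568]],
    [0.07,[-0.1225,0.181,0],[0,0,0.568]],
  ],
)

```text
time: 17.52
tool_pos: [0.5885, -0.1986, 0.1776]
ee_rot: [3.14, -0.0, 0.158]
wrist_force: [0.3, 0.4, -0.0]
width: 0.0701
finger_force: 0.0
```

Emit:
drive_tool(
  series=[
    [0.07,[0,0,0],[0,0,0]],
  ],
)

```text
time: 17.65
tool_pos: [0.5886, -0.1943, 0.1778]
ee_rot: [-3.141, -0.0, 0.164]
wrist_force: [0.3, 0.3, -0.2]
width: 0.0702
finger_force: 0.0
```

```bash
python3 - <<'E'
from h import *
to(.588,-.196,.060,-80.9)
E
```

```text
at [ 0.5886 -0.1943  0.1778] ang -80.60349414095407 shift [-0.0009  0.0016  0.1178] turn z 0.005175003491805803 q6 0.9961416377301624 w 0.07018042812021937 f 0.0
```

Emit:
drive_tool(
  series=[
    [0.07,[0,0.0005,0.04],[0,0,0]],
    [0.07,[0,0.0005,0.08],[0,0,0]],
    [0.06,[0,0.0005,0.105],[0,0,0]],
    [0.06,[0,0.0005,0.118],[0,0,0]],
    [0.05,[0,0.0005,0.118],[0,0,0]],
  ],
)

```text
time: 18.27
tool_pos: [0.5885, -0.1938, 0.0591]
ee_rot: [-3.141, 0.001, 0.165]
wrist_force: [0.2, -0.5, 0.4]
width: 0.0534
finger_force: 0.0
```

Emit:
drive_tool(
  series=[
    [0.04,[0,0,0],[0,0,0]],
    [0.03,[0,0,0],[0,0,0]],
    [0.02,[0,0,0],[0,0,0]],
    [0.015,[0,0,0],[0,0,0]],
    [0.015,[0,0,0],[0,0,0]],
  ],
)

```text
time: 18.9
tool_pos: [0.5893, -0.1954, 0.0606]
ee_rot: [3.141, -0.002, 0.164]
wrist_force: [-0.0, -0.7, 3.3]
width: 0.0238
finger_force: 30.0
```

Emit:
drive_tool(
  series=[
    [0.015,[0,0,-0.01],[0,0,0]],
    [0.015,[0,0,-0.04],[0,0,0]],
    [0.015,[0,0,-0.08],[0,0,0]],
    [0.015,[0,0,-0.12],[0,0,0]],
    [0.015,[0,0,-0.12],[0,0,0]],
  ],
)

```text
time: 19.52
tool_pos: [0.5906, -0.1958, 0.1843]
ee_rot: [3.137, -0.007, 0.164]
wrist_force: [-0.1, -0.5, -0.6]
width: 0.0235
finger_force: 30.0
```

Emit:
drive_tool(
  series=[
    [0.015,[0.004,-0.025,0],[0,0,-0.08]],
    [0.015,[0.012,-0.075,0],[0,0,-0.24]],
    [0.015,[0.02,-0.125,0],[0,0,-0.4]],
    [0.015,[0.028,-0.175,0],[0,0,-0.56]],
    [0.015,[0.036,-0.225,0],[0,0,-0.72]],
  ],
)

```text
time: 20.15
tool_pos: [0.5862, 0.0344, 0.177]
ee_rot: [-3.138, 0.002, 0.889]
wrist_force: [-0.1, 0.8, -0.3]
width: 0.0238
finger_force: 30.0
```

```bash
python3 - <<'E'
from h import *
to(.589,.242,.18,-16.7)
E
```

```text
at [0.5862 0.0344 0.177 ] ang -39.07219122280637 shift [ 0.1629 -0.1287 -0.0029] turn z -0.3904683977237474 q6 0.6440572797959134 w 0.023755797222172498 f 29.998989701271057
```

Emit:
drive_tool(
  series=[
    [0.015,[0.04,-0.032,0],[0,0,-0.1]],
    [0.015,[0.08,-0.064,0],[0,0,-0.2]],
    [0.015,[0.12,-0.096,0],[0,0,-0.3]],
    [0.015,[0.16,-0.127,0],[0,0,-0.39]],
    [0.015,[0.16,-0.127,0],[0,0,-0.39]],
  ],
)

```text
time: 20.78
tool_pos: [0.5891, 0.2403, 0.1765]
ee_rot: [-3.137, 0.002, 1.279]
wrist_force: [1.3, -0.4, 0.0]
width: 0.0236
finger_force: 30.0
```

Emit:
drive_tool(
  series=[
    [0.015,[0,0,0.02],[0,0,0]],
    [0.015,[0,0,0.05],[0,0,0]],
    [0.015,[0,0,0.08],[0,0,0]],
    [0.015,[0,0,0.095],[0,0,0]],
    [0.015,[0,0,0.095],[0,0,0]],
  ],
)

```text
time: 21.4
tool_pos: [0.5897, 0.236, 0.0824]
ee_rot: [-3.138, 0.003, 1.273]
wrist_force: [-0.7, -0.6, -0.3]
width: 0.0237
finger_force: 30.0
```

```bash
python3 - <<'E'
from h import *
to(.589,.242,.056,-16.7)
E
```

```text
at [0.5897 0.236  0.0824] ang -17.076694277895808 shift [ 0.0056 -0.0024  0.0264] turn z -0.006574555422704351 q6 0.589588931700304 w 0.023688886403715664 f 29.99986544251442
```

Emit:
drive_tool(
  series=[
    [0.015,[0.0055,-0.002,0],[0,0,0]],
    [0.015,[0.0055,-0.002,0.008],[0,0,0]],
    [0.015,[0.0055,-0.002,0.015],[0,0,0]],
    [0.015,[0.0055,-0.002,0.02],[0,0,0]],
    [0.015,[0.0055,-0.002,0.023],[0,0,0]],
  ],
)

```text
time: 22.02
tool_pos: [0.5903, 0.2428, 0.0608]
ee_rot: [-3.141, 0.0, 1.274]
wrist_force: [-0.4, 0.7, -0.3]
width: 0.0238
finger_force: 30.0
```

Emit:
drive_tool(
  series=[
    [0.015,[0,0,0.001],[0,0,0]],
    [0.015,[0,0,0.0015],[0,0,0]],
    [0.015,[0,0,0.002],[0,0,0]],
    [0.015,[0,0,0.0025],[0,0,0]],
  ],
)

```text
time: 22.52
tool_pos: [0.5907, 0.243, 0.0592]
ee_rot: [3.141, -0.0, 1.274]
wrist_force: [-0.4, -0.3, -0.7]
width: 0.0233
finger_force: 30.0
```

Emit:
drive_tool(
  series=[
    [0.015,[-0.0005,-0.001,0.001],[0,0,0]],
    [0.015,[-0.0005,-0.001,0.0015],[0,0,0]],
    [0.015,[-0.0005,-0.001,0.002],[0,0,0]],
    [0.015,[-0.0005,-0.001,0.0025],[0,0,0]],
  ],
)

```text
time: 23.02
tool_pos: [0.5895, 0.2427, 0.0566]
ee_rot: [3.141, -0.0, 1.274]
wrist_force: [-0.6, 0.6, 0.5]
width: 0.0238
finger_force: 30.0
```

Emit:
drive_tool(
  series=[
    [0.015,[0,0,0.0005],[0,0,0]],
    [0.015,[0,0,0.001],[0,0,0]],
    [0.015,[0,0,0.001],[0,0,0]],
  ],
)

```text
time: 23.4
tool_pos: [0.5895, 0.2428, 0.0566]
ee_rot: [3.141, -0.0, 1.274]
wrist_force: [-2.5, -0.8, 5.4]
width: 0.0235
finger_force: 30.0
```

Emit:
drive_tool(
  series=[
    [0.028,[0,0,0],[0,0,0]],
    [0.035,[0,0,0],[0,0,0]],
    [0.05,[0,0,0],[0,0,0]],
    [0.06,[0,0,-0.01],[0,0,0]],
    [0.06,[0,0,-0.04],[0,0,0]],
  ],
)

```text
time: 24.02
tool_pos: [0.5881, 0.2423, 0.0941]
ee_rot: [-3.138, 0.003, 1.274]
wrist_force: [0.7, -0.2, -0.4]
width: 0.0586
finger_force: 0.0
```

Emit:
drive_tool(
  series=[
    [0.06,[0,0,-0.05],[0,0,0]],
    [0.06,[-0.01,0.002,-0.08],[0,0,0.06]],
    [0.06,[-0.05,0.013,-0.08],[0,0,0.22]],
    [0.06,[-0.1,0.028,-0.08],[0,0,0.38]],
    [0.06,[-0.15,0.043,-0.08],[0,0,0.54]],
  ],
)

```text
time: 24.65
tool_pos: [0.5867, 0.0855, 0.1766]
ee_rot: [3.14, -0.001, 0.729]
wrist_force: [-0.1, -0.7, -0.0]
width: 0.06
finger_force: 0.0
```

```bash
python3 - <<'E'
from h import *
to(.647,-.1865,.17,-80.9)
E
```

```text
at [0.5867 0.0855 0.1766] ang -48.20941843448352 shift [-0.1363  0.243   0.0067] turn z 0.5705582827100251 q6 0.8906047699481837 w 0.05997262756520264 f 0.0
```

Emit:
drive_tool(
  series=[
    [0.07,[-0.03,0.052,0],[0,0,0.12]],
    [0.07,[-0.058,0.104,0],[0,0,0.25]],
    [0.07,[-0.086,0.155,0],[0,0,0.38]],
    [0.07,[-0.114,0.205,0],[0,0,0.5]],
    [0.07,[-0.1365,0.243,0],[0,0,0.57]],
  ],
)

```text
time: 25.28
tool_pos: [0.6483, -0.1878, 0.1763]
ee_rot: [3.141, -0.001, 0.16]
wrist_force: [-0.0, -0.4, 0.4]
width: 0.0699
finger_force: 0.0
```

Emit:
drive_tool(
  series=[
    [0.07,[0,0,0],[0,0,0]],
    [0.07,[0,0,0],[0,0,0]],
  ],
)

```text
time: 25.52
tool_pos: [0.648, -0.1846, 0.1759]
ee_rot: [-3.141, -0.0, 0.164]
wrist_force: [-0.2, -0.6, 0.6]
width: 0.0702
finger_force: 0.0
```

```bash
python3 - <<'E'
from h import *
to(.647,-.1865,.052,-80.9);shot("wrist","w3")
E
```

```text
at [ 0.648  -0.1846  0.1759] ang -80.58209145138089 shift [-0.0014  0.0018  0.1239] turn z 0.005548550893640039 q6 1.044459972554153 w 0.07016080331379645 f 0.0
```

View pics/w3.png

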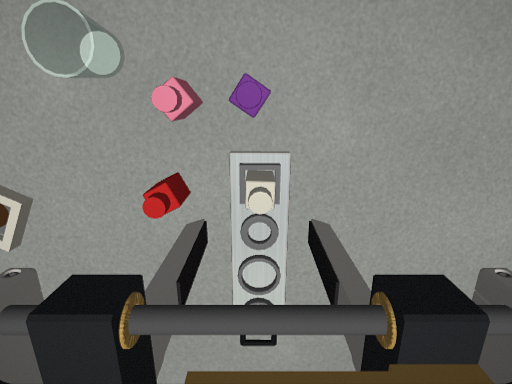

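The square bottle's cap is at (260,197), square to the carrier, and the fingers' midline is near u=257.5. I'll correct about 1.5 mm along tool y and descend.

Emit:
drive_tool(
  series=[
    [0.07,[-0.001,0.0015,0.04],[0,0,0.005]],
    [0.07,[-0.001,0.0015,0.08],[0,0,0.005]],
    [0.07,[-0.001,0.0015,0.11],[0,0,0.005]],
    [0.07,[-0.001,0.0015,0.124],[0,0,0.005]],
    [0.06,[-0.001,0.0015,0.124],[0,0,0.005]],
  ],
)

```text
time: 26.2
tool_pos: [0.6469, -0.1855, 0.051]
ee_rot: [-3.141, 0.001, 0.16]
wrist_force: [-0.1, -0.1, 1.3]
width: 0.0632
finger_force: 0.0
```

Emit:
drive_tool(
  series=[
    [0.05,[0,0,0],[0,0,0]],
    [0.04,[0,0,0],[0,0,0]],
    [0.03,[0,0,0],[0,0,0]],
    [0.02,[0,0,0],[0,0,0]],
    [0.02,[0,0,0],[0,0,0]],
  ],
)

```text
time: 26.82
tool_pos: [0.6477, -0.187, 0.0525]
ee_rot: [3.141, -0.001, 0.159]
wrist_force: [-0.3, -0.3, 3.3]
width: 0.03
finger_force: 29.8
```

Emit:
drive_tool(
  series=[
    [0.02,[0,0,-0.01],[0,0,0]],
    [0.02,[0,0,-0.04],[0,0,0]],
    [0.02,[0,0,-0.08],[0,0,0]],
    [0.02,[0,0,-0.125],[0,0,0]],
    [0.02,[0,0,-0.125],[0,0,0]],
  ],
)

```text
time: 27.45
tool_pos: [0.6495, -0.1876, 0.1826]
ee_rot: [3.136, -0.009, 0.159]
wrist_force: [0.3, -0.9, -1.0]
width: 0.0299
finger_force: 29.8
```

Emit:
drive_tool(
  series=[
    [0.02,[0.002,-0.025,0],[0,0,-0.08]],
    [0.02,[0.006,-0.08,0],[0,0,-0.24]],
    [0.02,[0.01,-0.13,0],[0,0,-0.4]],
    [0.02,[0.014,-0.185,0],[0,0,-0.56]],
    [0.02,[0.018,-0.24,0],[0,0,-0.72]],
  ],
)

```text
time: 28.08
tool_pos: [0.6259, 0.0546, 0.1745]
ee_rot: [-3.139, 0.002, 0.884]
wrist_force: [0.4, -0.6, 0.4]
width: 0.0298
finger_force: 29.8
```

```bash
python3 - <<'E'
from h import *
to(.606,.2995,.178,-16.7)
E
```

```text
at [0.6259 0.0546 0.1745] ang -39.36762243690812 shift [ 0.1767 -0.1707 -0.0035] turn z -0.39562464512298734 q6 0.6838844648651488 w 0.029819440864723653 f 29.829176366329193
```

Emit:
drive_tool(
  series=[
    [0.02,[0.04,-0.038,0],[0,0,-0.1]],
    [0.02,[0.08,-0.076,0],[0,0,-0.2]],
    [0.02,[0.12,-0.114,0],[0,0,-0.3]],
    [0.02,[0.16,-0.152,0],[0,0,-0.395]],
    [0.02,[0.176,-0.17,0],[0,0,-0.395]],
  ],
)

```text
time: 28.7
tool_pos: [0.6069, 0.2996, 0.1741]
ee_rot: [-3.139, 0.002, 1.276]
wrist_force: [0.4, -0.2, -1.0]
width: 0.0299
finger_force: 29.8
```

Emit:
drive_tool(
  series=[
    [0.02,[0,0,0.02],[0,0,0]],
    [0.02,[0,0,0.05],[0,0,0]],
    [0.02,[0,0,0.08],[0,0,0]],
    [0.02,[0,0,0.1],[0,0,0]],
    [0.02,[0,0,0.1],[0,0,0]],
  ],
)

```text
time: 29.32
tool_pos: [0.6072, 0.2948, 0.0731]
ee_rot: [-3.137, 0.004, 1.272]
wrist_force: [-0.2, 0.3, -0.5]
width: 0.0295
finger_force: 29.8
```

```bash
python3 - <<'E'
from h import *
to(.606,.2995,.0485,-16.7)
E
```

```text
at [0.6072 0.2948 0.0731] ang -17.13728340056453 shift [ 0.0043 -0.0024  0.0246] turn z -0.007632035104168307 q6 0.6674110354742717 w 0.0295189195719441 f 29.8303484916687
```

Emit:
drive_tool(
  series=[
    [0.02,[0.0045,-0.0022,0],[0,0,-0.007]],
    [0.02,[0.0045,-0.0022,0.008],[0,0,-0.007]],
    [0.02,[0.0045,-0.0022,0.015],[0,0,-0.007]],
    [0.02,[0.0045,-0.0022,0.019],[0,0,-0.007]],
    [0.02,[0.0045,-0.0022,0.021],[0,0,-0.007]],
  ],
)

```text
time: 29.95
tool_pos: [0.6075, 0.3019, 0.055]
ee_rot: [-3.141, 0.0, 1.281]
wrist_force: [-0.6, 0.6, -0.9]
width: 0.0303
finger_force: 29.8
```

Emit:
drive_tool(
  series=[
    [0.02,[0,0,0.001],[0,0,0]],
    [0.02,[0,0,0.0015],[0,0,0]],
    [0.02,[0,0,0.002],[0,0,0]],
    [0.02,[0,0,0.0025],[0,0,0]],
  ],
)

```text
time: 30.45
tool_pos: [0.6078, 0.302, 0.0532]
ee_rot: [3.141, -0.0, 1.281]
wrist_force: [1.1, -0.4, -0.3]
width: 0.0299
finger_force: 29.8
```

Emit:
drive_tool(
  series=[
    [0.02,[-0.002,-0.001,0.001],[0,0,0]],
    [0.02,[-0.002,-0.001,0.002],[0,0,0]],
    [0.02,[-0.002,-0.001,0.003],[0,0,0]],
    [0.02,[-0.002,-0.001,0.0035],[0,0,0]],
    [0.02,[-0.002,-0.001,0.004],[0,0,0]],
  ],
)

```text
time: 31.08
tool_pos: [0.6062, 0.3004, 0.0489]
ee_rot: [3.142, -0.0, 1.281]
wrist_force: [0.7, -1.1, -1.6]
width: 0.0297
finger_force: 29.8
```

Emit:
drive_tool(
  series=[
    [0.02,[0,0,0.0005],[0,0,0]],
    [0.02,[0,0,0.001],[0,0,0]],
    [0.02,[0,0,0.001],[0,0,0]],
  ],
)

```text
time: 31.45
tool_pos: [0.6062, 0.3004, 0.0485]
ee_rot: [3.141, -0.0, 1.281]
wrist_force: [-0.0, -0.4, 2.3]
width: 0.0296
finger_force: 29.8
```

Contact is at the predicted height. I'll release, retreat and check.

Emit:
drive_tool(
  series=[
    [0.034,[0,0,0],[0,0,0]],
    [0.042,[0,0,0],[0,0,0]],
    [0.055,[0,0,0],[0,0,0]],
    [0.065,[0,0,-0.01],[0,0,0]],
    [0.07,[0,0,-0.04],[0,0,0]],
  ],
)

```text
time: 32.08
tool_pos: [0.6049, 0.2998, 0.0865]
ee_rot: [-3.138, 0.003, 1.281]
wrist_force: [-0.3, -0.4, -0.3]
width: 0.0678
finger_force: 0.0
```

Emit:
drive_tool(
  series=[
    [0.07,[0,0,-0.05],[0,0,0]],
    [0.07,[-0.02,0,-0.1],[0,0,0]],
    [0.07,[-0.07,0,-0.14],[0,0,0]],
    [0.07,[-0.12,0,-0.14],[0,0,0]],
    [0.07,[-0.17,0,-0.14],[0,0,0]],
  ],
)

```text
time: 32.7
tool_pos: [0.5575, 0.1362, 0.2303]
ee_rot: [3.138, -0.001, 1.281]
wrist_force: [-0.1, -0.2, -0.9]
width: 0.0702
finger_force: 0.0
```

```bash
python3 - <<'E'
from h import *
c,w=shot("wrist","w4");d,s=shot("side","s4")
cv2.imwrite("pics/c4.png",np.vstack([w[:260,100:400],cv2.resize(s[220:384,90:290],None,fx=1.5,fy=1.5)]))
print(robot.get_obs()["tool_pos"])
E
```

```text
[0.5568 0.1337 0.2298]
```

View pics/c4.png

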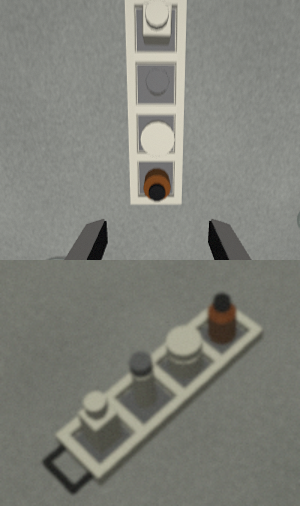

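Wrist and side views show all four upright in their pockets: the square bottle by the loop (157,15), then the tube (157,83), the jar (157,138), and the amber bottle at the far end (157,188). The gripper is clear.

Emit:
drive_tool(
  series=[
    [0.07,[0,0,0],[0,0,0]],
    [0.07,[0,0,0],[0,0,0]],
  ],
)

```text
time: 33.05
tool_pos: [0.5579, 0.1386, 0.2281]
ee_rot: [3.141, -0.001, 1.282]
wrist_force: [0.0, 0.4, -0.3]
width: 0.0702
finger_force: 0.0
```

```bash
python3 -c "
from bench import robot
print(robot.close_job())"
```

```text
the job is handed in; nothing more can be done
None
```

All four containers stand upright in the rack in reverse order (from the rack's loop: square bottle, tube, jar, amber bottle), and I handed the job in at about 33 s; no verdict came back.

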